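# Load the polishing carrier with knife handles and count the batch

## Robot

A 6-joint arm with a two-finger parallel gripper is mounted at the origin on the work surface. World frame = base frame: x ahead of the robot, y to its left, z up, the work surface at z = 0. Lengths are in m, angles in rad, forces in N, time in s.
With the tool pointing down it reaches from about 0.35 to 0.925 m from the base axis. Payload 6.4 kg.
Tool frame: the origin (TCP) lies at the very end of the fingers, on their centre line; the grasp point (between the pads) lies ctrl.tcp_to_grasp behind it (ctrl.tcp_to_grasp is the distance from the TCP to the grasp point, in m); z points along the fingers, y is the line along which they close (so a half turn about z gives the same grasp; the last joint's range is limited). The gripper opens to 94 mm and grips with 3 to 60 N. Pads are 16 mm wide; open, the fingers measure 119 mm over their backs; the gripper's body (75 mm by 177 mm) begins 78 mm behind the grasp point.
Start: joints at [-1.495, 0.245, 1.558, -0, 1.339, -0.174], TCP at [0.161, -0.63, 0.185] pointing down, gripper open.
Joint ranges: [-3.13, 3.13], [-1.02, 2.26], [0.13, 2.54], [-0.95, 4.09], [0.21, 2.88], [-2.74, 2.74]. Speed limits (rad/s): [2.57, 2.57, 3.14, 3.14, 3.14, 3.14].

## Interface

Orientations are given as a unit quaternion [x, y, z, w].
In Python, from station import ctrl gives the robot as it stands.
- The arm moves only by the shell command python3 -m inch 'ROWS' [FORCE]. ROWS is JSON, a list of rows, each an object of numbers: "dx", "dy", "dz": the shift along the world's x, y, z in units of 0.2 m (1.0 is 0.2 m); "wx", "wy", "wz": the turn, a rotation vector about the world's x, y, z in units of 60 degrees (1.0 is 60 degrees); "fingers": the opening, from -1 (shut) to 1 (fully open). In form: [{"dx": .., "dy": .., "dz": .., "wx": .., "wy": .., "wz": .., "fingers": ..}, ...]. A call has 1 to 10 rows; each row is the pose to reach, as a shift and turn from the pose commanded when the call began; what a row does not reach only later rows make up. A row lasts 1/10 s, in which the tool goes at most 50 mm and 8.59 degrees, less where a joint would pass 70% of its speed; a pose out of reach is approached as far as the arm can. A call with a number of a shift or a turn outside -1 to 1 is refused whole. A call with a gripper value outside its range is refused whole. The fingers move at their own pace and stop on an object; FORCE is the grip in N (left out, the last holds). Time passes only in rows, so rows that repeat a pose let the fingers close. It gives the time, the measured TCP pose, the force, the opening and the grip force at its end, in the units of the state.
- ctrl.read_state(): the state, without advancing time (a new reading comes with each control period).
- ctrl.snapshot(name): name is "side" or "top"; returns a dict with "img" (384x512x3 uint8, blue, green, red), "camera_matrix" (3x3 intrinsics, pixels), "extrinsics" (4x4, takes a point from camera to world coordinates). Camera axes: x right, y down, z forward; pixel columns grow to the right and rows downward; lengths in m; the calibration is good to about 2 mm. A picture is of the moment at which its call begins. There is no depth.
- ctrl.finish_job(): hands the job in; it is judged then, once.
The state is a dict: "time_s": time; "joint_pos": joint angles; "qvel": joint speeds; "joint_efforts": joint torques, N m; "tcp_pos": TCP position; "tcp_rot": TCP orientation; "wrist_force": force on the tool from outside, world axes, zero at the start; "torque": the same for the moment, N m; "width": finger opening in m; "gripper_force": force on a finger pad.
Only numpy, scipy, OpenCV 4.12 (cv2) and the standard library are available. Lean on these libraries where they do the work, as an engineer would, in place of code of your own. Each camera call takes 0.05 s, during which the arm holds its last target. There are 200 camera calls.

## Task

One well of the white carrier already holds a knife handle: load the other two handles into the two free wells, one in each, lying flat and fully down with the brass end towards the blue strip like the first, and set them down gently, never drop them. The handle standing on edge in the green jig must first be laid over flat on the black rubber mat and let go, then taken again across its width. When all three wells are filled, press the red plunger of the batch counter fully down to its stop, and leave the jar, brush and wrench where they are.

Things in the scene. Friction and masses are not known exactly. Their poses are not given: they have to be found in the camera images.
- handle_a: wooden knife handle, a plain bar 120 long (its x) x 36 wide (its y) x 22 thick (its z), about 130 g, brass at the +x end (last 22 mm); origin at its centre. Already lies in well0 as it should. Brass end roughly away from the robot
- handle_b: wooden knife handle, a plain bar 120 long (its x) x 36 wide (its y) x 22 thick (its z), about 130 g, brass at the +x end (last 22 mm); origin at its centre. Lies flat on the mat at the start, brass end roughly away from the robot
- handle_jig: same as handle_a (120 x 36 x 22, origin at centre). Starts on edge in the jig slot, in line with it: its y axis upright, lower edge 8 mm, upper edge 44 mm above the table, top 24 mm clear of the jig, brass end roughly away from the robot. On the mat it stands freely on edge and topples flat when pushed sideways near its top
- handle_a_brass (a point): middle of the brass end of handle_a, 50 mm from its centre along its +x
- handle_b_brass (a point): middle of the brass end of handle_b, 50 mm from its centre along its +x
- handle_jig_brass (a point): middle of the brass end of handle_jig, 50 mm from its centre along its +x
- carrier: white carrier plate fixed to the bench, 170 (x) x 250 (y) x 14 high, with three rectangular black-floored wells side by side along its y, 80 mm apart; blue strip on its top along its +x edge (away from the robot); origin at the centre of its underside, z up
- well0 (a point): middle of the floor of the well that is filled at the start, 7 mm above the table; axes as the carrier's. Which of the three places along the carrier it has varies. The well is 128 (x) x 43 (y) and 7 deep, open on top, so a handle lying in it stands 15 mm proud of the plate
- well1 (a point): middle of the floor of one free well, 7 mm above the table; axes as the carrier's. Which of the three places along the carrier it has varies. The well is 128 (x) x 43 (y) and 7 deep, open on top, so a handle lying in it stands 15 mm proud of the plate
- well2 (a point): middle of the floor of the other free well, 7 mm above the table; axes as the carrier's. Which of the three places along the carrier it has varies. The well is 128 (x) x 43 (y) and 7 deep, open on top, so a handle lying in it stands 15 mm proud of the plate
- mat: black rubber mat fixed on the bench, 240 (x) x 200 (y) x 3 thick; origin at the centre of its underside
- jig: green steel jig fixed to the bench, 90 (x) x 75 (y), 20 high, with a slot 25 wide along its x, open at both ends, its floor 8 mm above the table; origin at the centre of its underside
- counter: grey batch counter box fixed to the bench, 70 x 70 x 30 high, carrying the red spring plunger in the middle of its top; origin at the centre of its underside
- plunger_top (a point): centre of the top face of the round red plunger head (36 mm across), which moves with it
- plunger (a joint): how far the plunger is pressed down, m: 0 released, 0.012 at its stop, where the spring pushes back with 8 N; it springs back
- paste_jar: amber jar with a black cap, 60 across, 75 high, bystander, beyond the work; origin at the centre of its underside
- brush: flat brush with a wooden handle, about 190 long, lying on the bench, bystander, beyond the work
- wrench: steel wrench, about 170 long, lying on the bench, bystander, beyond the work
Things that resemble listed ones, but are neither listed nor needed, are in the scene too. Leave any pink look-alike of the handle_jig alone.

How it is judged:
By the outcome, as a careful person would: the job done as asked, in the order asked, and still so for the second after the job is handed in, with the robot touching nothing.
It also fails if it takes over 67 s, if anything falls off the work surface, if the arm or the gripper's body presses on something with over 40 N, if the wrist force passes 120 N, or if a joint passes its speed limit or range.

## Working session

There is one attempt and no reset: what is moved stays moved. The work goes in short steps, Python scripts to look and compute and a shell command to move; the robot and the scene stay as the last step left them, time stands still between calls to the robot, and variables do not carry over. Pictures are saved under pics/ and viewed, at most 10 in all, crops included, and the job is handed in when it is done.

```bash
mkdir -p pics; ls; python3 - <<'E'
from station import ctrl
import cv2,pickle
d={}
for n in("side","top"):
    s=ctrl.snapshot(n);d[n]=s;cv2.imwrite(f"pics/{n}0.png",s["img"]);print(n,s["camera_matrix"].round(1).tolist(),s["extrinsics"].round(3).tolist())
pickle.dump(d,open("s0.pkl","wb"))
print(ctrl.read_state(),ctrl.tcp_to_grasp)
E
```

```text
pics
side [[449.0, 0.0, 254.3], [0.0, 449.0, 196.4], [0.0, 0.0, 1.0]] [[-0.755, -0.368, 0.543, -0.154], [-0.656, 0.42, -0.627, 0.956], [0.003, -0.83, -0.558, 0.872], [0.0, 0.0, 0.0, 1.0]]
top [[455.2, 0.0, 250.8], [0.0, 455.2, 196.2], [0.0, 0.0, 1.0]] [[0.013, -0.999, 0.053, 0.517], [-1.0, -0.013, -0.004, 0.057], [0.005, -0.053, -0.999, 1.597], [0.0, 0.0, 0.0, 1.0]]
{'time_s': 0.1, 'joint_pos': array([-1.49508887e+00,  2.45739483e-01,  1.55884093e+00, -1.59034951e-05,
        1.33871401e+00, -1.74065739e-01]), 'qvel': array([-6.97051799e-04, -2.57823968e-04, -2.54454582e-03,  7.33697730e-05,
        6.60803145e-04,  1.34787578e-04]), 'joint_efforts': array([ 1.06631096e-04, -4.16914380e+01, -3.15526485e+01,  6.86335168e-02,
        3.09724978e-02, -5.20685865e-05]), 'tcp_pos': array([ 0.16064949, -0.62925727,  0.18388614]), 'tcp_rot': array([ 9.92211211e-01,  1.24563991e-01,  3.41010685e-05, -8.50232217e-04]), 'wrist_force': array([-0.20443715, -0.07869768,  0.54447095]), 'torque': array([ 0.00344905, -0.00469277,  0.02827848]), 'gripper_force': 0.0, 'width': 0.09388484425039881} 0.0188
```

View pics/top0.png

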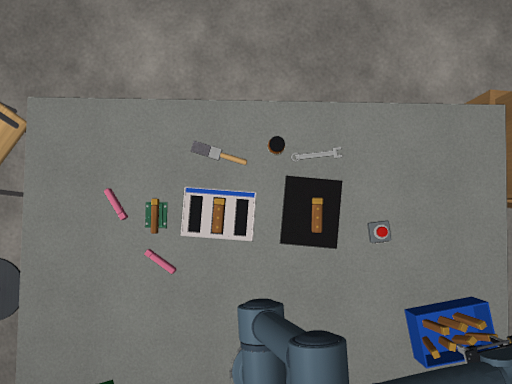

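View pics/side0.png

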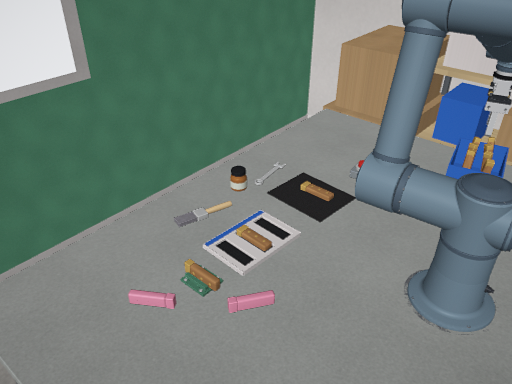

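```bash
python3 - <<'E'
import cv2,pickle,numpy as np
d=pickle.load(open("s0.pkl","rb"))
t=d["top"]["img"][170:260,130:400];s=d["side"]["img"][150:300,170:400]
a=cv2.resize(t,(780,260),interpolation=cv2.INTER_CUBIC)
b=cv2.resize(s,(506,330),interpolation=cv2.INTER_CUBIC)
o=np.zeros((595,780,3),np.uint8);o[:260]=a;o[262:592,:506]=b
cv2.imwrite("pics/c0.png",o)
for n,pts in dict(top=[(317,215),(217,215),(155,215),(195,213),(381,232),(325,190),(220,190),(218,203)],side=[(318,191),(255,238),(205,275),(235,252),(362,165)]).items():
    h=cv2.cvtColor(d[n]["img"],cv2.COLOR_BGR2HSV)
    print(n,[h[y,x].tolist() for x,y in pts])
E
```

```text
top [[14, 161, 128], [14, 162, 126], [14, 161, 122], [100, 29, 26], [1, 225, 171], [150, 9, 27], [112, 108, 174], [19, 171, 163]]
side [[14, 135, 142], [14, 136, 141], [15, 131, 165], [110, 23, 33], [100, 84, 136]]
```

View pics/c0.png

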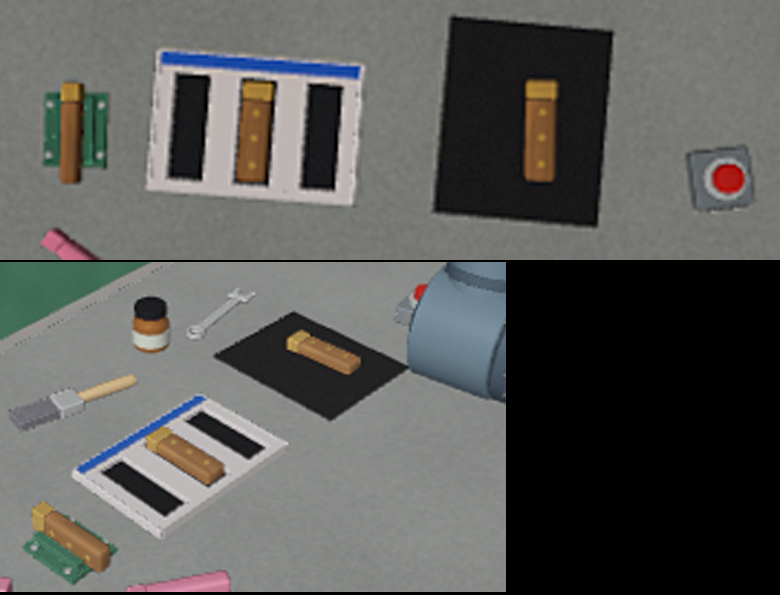

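```bash
cat > h.py <<'E'
import cv2,numpy as np
def ray(s,p):
    E=s["extrinsics"];v=E[:3,:3]@np.linalg.inv(s["camera_matrix"])@np.array([p[0],p[1],1.]);return E[:3,3],v/np.linalg.norm(v)
def plane(s,p,z):
    o,v=ray(s,p);return o+v*(z-o[2])/v[2]
def tri(s1,p1,s2,p2):
    a,u=ray(s1,p1);b,v=ray(s2,p2)
    k=np.linalg.lstsq(np.c_[u,-v],b-a,rcond=None)[0];P=a+k[0]*u;Q=b+k[1]*v
    return (P+Q)/2,np.linalg.norm(P-Q)
def blob(s,lo,hi,near,roi=45,up=6):
    """contour (full-res px, subpixel by upscaling) of the colour blob nearest a pixel"""
    x0,y0=[max(0,int(c-roi)) for c in near];im=s["img"][y0:y0+2*roi,x0:x0+2*roi]
    im=cv2.resize(im,None,fx=up,fy=up,interpolation=cv2.INTER_CUBIC)
    m=cv2.inRange(cv2.cvtColor(im,cv2.COLOR_BGR2HSV),np.array(lo),np.array(hi))
    m=cv2.morphologyEx(m,cv2.MORPH_OPEN,np.ones((5,5)));m=cv2.morphologyEx(m,cv2.MORPH_CLOSE,np.ones((9,9)))
    cs=[c for c in cv2.findContours(m,cv2.RETR_EXTERNAL,cv2.CHAIN_APPROX_NONE)[0] if cv2.contourArea(c)>30*up]
    q=((near[0]-x0)*up,(near[1]-y0)*up)
    c=max(cs,key=lambda c:cv2.pointPolygonTest(c,q,True))
    return ((c.reshape(-1,2)+.5)/up-.5+[x0,y0]).astype(np.float32)
WOOD=((8,90,60),(28,255,255));BLK=((0,0,0),(180,255,62));BLUE=((108,150,60),(125,255,255));RED=((0,170,70),(6,255,255))
def rect(s,c,z):
    """centre, sizes, long-axis yaw of the blob at height z in the world"""
    w=np.array([plane(s,p,z)[:2] for p in c],np.float32);r=cv2.minAreaRect(w*1000)
    b=cv2.boxPoints(r);e=[b[1]-b[0],b[2]-b[1]];l=max(e,key=np.linalg.norm);l=l*np.sign(l[0])
    return np.round(r[0],1),np.round(r[1],1),round(float(np.degrees(np.arctan2(l[1],l[0]))),1)
E
python3 - <<'E'
import pickle
from h import *
d=pickle.load(open("s0.pkl","rb"));T,S=d["top"],d["side"]
for n,col,p,z in [("a",WOOD,(218,214),.029),("b",WOOD,(317,214),.025),("jig",WOOD,(154,214),.044),("wL",BLK,(195,214),.010),("wR",BLK,(241,217),.010),("strip",BLUE,(220,192),.014),("mat",BLK,(297,214),.003)]:
    print(n,rect(T,blob(T,*col,p),z))
c=blob(T,*RED,(381,232),20);(x,y),r=cv2.minEnclosingCircle(c);print("red",plane(T,(x,y),.045),r)
for n,col,pt,ps in [("a",WOOD,(218,214),(255,238)),("b",WOOD,(317,214),(318,191)),("jig",WOOD,(154,214),(205,276)),("wL",BLK,(195,214),(235,252)),("wR",BLK,(241,217),(272,229)),("strip",BLUE,(220,192),(235,229))]:
    ct=cv2.approxPolyN(blob(T,*col,pt)[:,None],4)[0];cs=cv2.approxPolyN(blob(S,*col,ps)[:,None],4 if n[0] in"ws" else 6)[0]
    print(n)
    for a in ct:
        for b in cs:
            P,g=tri(T,a,S,b)
            if g<.006 and -.005<P[2]<.06: print("  ",P.round(4),round(g*1000,1))
E
```

```text
a (array([533. , 162.5]), array([ 38.2, 121.4]), -3.3)
b (array([ 538.8, -178.3]), array([ 39.3, 122.4]), -0.9)
jig (array([528.3, 378. ]), array([118. ,  26.1]), 0.3)
wL (array([538.1, 243.5]), array([ 40.5, 125.5]), -3.7)
wR (array([528. ,  83.5]), array([ 40.4, 125.8]), -3.7)
strip (array([613.5, 158.5]), array([237.2,  13.6]), 86.4)
mat (array([ 549.8, -161.3]), array([200.8, 239.5]), -4.6)
red [ 0.4851679 -0.3968911  0.045    ] 5.338034629821777
a
   [0.5936 0.1398 0.0235] 1.0
   [0.4742 0.1521 0.0267] 3.2
   [0.4731 0.1528 0.0089] 1.7
   [0.4724 0.1868 0.0123] 0.8
   [0.5934 0.1786 0.008 ] 3.7
   [0.593  0.1775 0.0276] 2.3
b
   [ 0.5999 -0.199   0.0246] 0.4
   [ 0.4794 -0.1941  0.0241] 3.5
   [ 0.479  -0.1971  0.0054] 3.6
   [ 0.4783 -0.1595  0.0054] 3.3
   [ 0.6013 -0.1631  0.    ] 0.3
   [ 0.6002 -0.1596  0.0247] 0.2
jig
   [0.5891 0.3671 0.0381] 4.0
   [0.4703 0.3685 0.0364] 2.8
   [0.4696 0.3736 0.0108] 3.0
   [0.4671 0.3958 0.0157] 3.2
   [0.5868 0.3912 0.0432] 0.8
wL
   [0.6001 0.2201 0.0058] 1.1
   [0.4757 0.2289 0.0086] 4.4
   [0.4771 0.2673 0.0119] 0.3
   [0.6001 0.2589 0.0091] 2.7
wR
   [0.5891 0.0604 0.0067] 2.0
   [0.4668 0.0681 0.0078] 4.8
   [0.4666 0.1077 0.0127] 0.3
   [0.5914 0.098  0.0087] 5.0
strip
   [0.6152 0.0411 0.0101] 5.6
   [0.5969 0.0396 0.0184] 5.3
   [0.6147 0.278  0.0125] 0.9
   [0.6279 0.2767 0.0135] 1.0
```

```bash
python3 -m inch '[{"dx":0.63,"dy":0.75,"wz":-0.12,"fingers":0.3},{"dx":0.63,"dy":0.75,"wz":-0.25,"fingers":0.3},{"dx":0.63,"dy":0.75,"wz":-0.25,"fingers":0.3},{"dx":0.63,"dy":0.75,"wz":-0.25,"fingers":0.3},{"dx":0.63,"dy":0.75,"wz":-0.25,"fingers":0.3},{"dx":0.63,"dy":0.75,"wz":-0.25,"fingers":0.3}]' 30
python3 -m inch '[{"dx":0.9,"dy":0.9,"fingers":0.3},{"dx":0.9,"dy":0.9,"fingers":0.3},{"dx":0.9,"dy":0.9,"fingers":0.3},{"dx":0.9,"dy":0.9,"fingers":0.3},{"dx":0.9,"dy":0.9,"fingers":0.3},{"dx":0.9,"dy":0.9,"fingers":0.3}]'
python3 - <<'E'
from station import ctrl
s=ctrl.read_state();print(s["tcp_pos"],s["tcp_rot"],s["time_s"])
import numpy as np
print((np.array([.5388,-.180,.070])-s["tcp_pos"])/.2)
E
```

```text
[ 0.16064949 -0.62925727  0.18388614] [ 9.92211211e-01  1.24563991e-01  3.41010685e-05 -8.50232217e-04] 0.1
[ 1.89075255  2.24628633 -0.56943071]validation failed for argument at $[0]...
validation failed for argument at $[0]...
```

```bash
python3 -m inch '[{"dx":0.63,"dy":0.75,"dz":0,"wx":0,"wy":0,"wz":-0.12,"fingers":0.3},{"dx":0.63,"dy":0.75,"dz":0,"wx":0,"wy":0,"wz":-0.25,"fingers":0.3},{"dx":0.63,"dy":0.75,"dz":0,"wx":0,"wy":0,"wz":-0.25,"fingers":0.3},{"dx":0.63,"dy":0.75,"dz":0,"wx":0,"wy":0,"wz":-0.25,"fingers":0.3},{"dx":0.63,"dy":0.75,"dz":0,"wx":0,"wy":0,"wz":-0.25,"fingers":0.3},{"dx":0.63,"dy":0.75,"dz":0,"wx":0,"wy":0,"wz":-0.25,"fingers":0.3}]' 30
```

```text
time_s: 0.7
tcp_pos: [0.287, -0.4793, 0.1847]
tcp_rot: [1.0, -0.005, -0.0, 0.0]
wrist_force: [-0.9, 0.4, 0.5]
width: 0.0616
gripper_force: 0.0
```

```bash
python3 -m inch '[{"dx":0.8,"dy":0.95,"dz":0,"wx":0,"wy":0,"wz":0,"fingers":0.3},{"dx":0.8,"dy":0.95,"dz":0,"wx":0,"wy":0,"wz":0,"fingers":0.3},{"dx":0.8,"dy":0.95,"dz":0,"wx":0,"wy":0,"wz":0,"fingers":0.3},{"dx":0.8,"dy":0.95,"dz":0,"wx":0,"wy":0,"wz":0,"fingers":0.3},{"dx":0.8,"dy":0.95,"dz":0,"wx":0,"wy":0,"wz":0,"fingers":0.3},{"dx":0.8,"dy":0.95,"dz":0,"wx":0,"wy":0,"wz":0,"fingers":0.3}]'
python3 -m inch '[{"dx":0.46,"dy":0.55,"dz":-0.55,"wx":0,"wy":0,"wz":0,"fingers":0.3},{"dx":0.46,"dy":0.55,"dz":-0.55,"wx":0,"wy":0,"wz":0,"fingers":0.3},{"dx":0.46,"dy":0.55,"dz":-0.55,"wx":0,"wy":0,"wz":0,"fingers":0.3},{"dx":0.46,"dy":0.55,"dz":-0.55,"wx":0,"wy":0,"wz":0,"fingers":0.3},{"dx":0.46,"dy":0.55,"dz":-0.55,"wx":0,"wy":0,"wz":0,"fingers":0.3}]'
python3 - <<'E'
from station import ctrl
import pickle,cv2
from h import *
s=ctrl.read_state();print(s["tcp_pos"],(np.array([.5388,-.180,.013])-s["tcp_pos"])/.2)
S=ctrl.snapshot("side");T=ctrl.snapshot("top");pickle.dump(dict(side=S,top=T),open("s1.pkl","wb"))
cv2.imwrite("pics/s1.png",S["img"][130:300,150:420])
try:
    c=blob(S,*RED,(362,165),25);print(c.mean(0),cv2.boundingRect(c))
except Exception as e:print(e)
E
```

```text
time_s: 1.3
tcp_pos: [0.4487, -0.2875, 0.1847]
tcp_rot: [1.0, -0.004, 0.0, -0.0]
wrist_force: [-0.9, -0.4, -0.4]
width: 0.0612
gripper_force: 0.0
time_s: 1.8
tcp_pos: [0.5372, -0.1789, 0.0712]
tcp_rot: [1.0, -0.005, -0.003, -0.002]
wrist_force: [-0.6, 0.1, 0.6]
width: 0.0609
gripper_force: 0.0
[ 0.53720836 -0.17885555  0.07119082] [ 0.00795819 -0.00572223 -0.29095408]
[362.77112 163.76006] (358, 160, 10, 8)
```

View pics/s1.png

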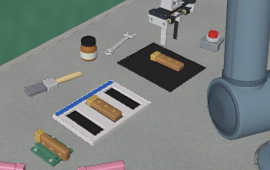

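```bash
python3 - <<'E'
from station import ctrl
import pickle
from h import *
d=pickle.load(open("s1.pkl","rb"));S,T=d["side"],d["top"]
def proj(s,P):
    E=s["extrinsics"];q=s["camera_matrix"]@(E[:3,:3].T@(np.array(P)-E[:3,3]));return (q[:2]/q[2]).round(1)
t=ctrl.read_state()["tcp_pos"];print(proj(S,t),proj(T,t),proj(S,[.5388,-.18,.025]))
(x,y),r=cv2.minEnclosingCircle(blob(T,*RED,(381,232),20));c=blob(S,*RED,(362,165),25)
e=cv2.fitEllipse(c);print(e,tri(T,(x,y),S,e[0]))
for z in(.04,.045,.05):print(proj(S,plane(T,(x,y),z)))
E
```

```text
[319.  175.5] [320.  214.7] [317.4 187.8]
((362.75396728515625, 163.7388153076172), (7.298494815826416, 9.139246940612793), 92.33676147460938) (array([ 0.48600723, -0.39530429,  0.04873762]), np.float64(0.0017930550113063933))
[363.3 165.6]
[363.3 164.5]
[363.2 163.5]
```

```bash
python3 -m inch '[{"dx":0.01,"dy":-0.005,"dz":-0.12,"wx":0,"wy":0,"wz":0,"fingers":0.3},{"dx":0.01,"dy":-0.005,"dz":-0.2,"wx":0,"wy":0,"wz":0,"fingers":0.3},{"dx":0.01,"dy":-0.005,"dz":-0.26,"wx":0,"wy":0,"wz":0,"fingers":0.3},{"dx":0.01,"dy":-0.005,"dz":-0.29,"wx":0,"wy":0,"wz":0,"fingers":0.3},{"dx":0.01,"dy":-0.005,"dz":-0.29,"wx":0,"wy":0,"wz":0,"fingers":-0.3},{"dx":0.01,"dy":-0.005,"dz":-0.29,"wx":0,"wy":0,"wz":0,"fingers":-0.5},{"dx":0.01,"dy":-0.005,"dz":-0.29,"wx":0,"wy":0,"wz":0,"fingers":-0.5},{"dx":0.01,"dy":-0.005,"dz":-0.29,"wx":0,"wy":0,"wz":0,"fingers":-0.5}]' 30
python3 -m inch '[{"dx":0,"dy":0,"dz":0,"wx":0,"wy":0,"wz":0,"fingers":-0.5},{"dx":0,"dy":0,"dz":0,"wx":0,"wy":0,"wz":0,"fingers":-0.5}]'
```

```text
time_s: 2.7
tcp_pos: [0.5412, -0.181, 0.0176]
tcp_rot: [1.0, -0.006, 0.001, 0.0]
wrist_force: [-0.5, 0.2, -0.5]
width: 0.0323
gripper_force: 0.0
time_s: 2.9
tcp_pos: [0.5409, -0.1808, 0.0171]
tcp_rot: [1.0, -0.006, 0.0, 0.0]
wrist_force: [-0.3, -0.4, 0.6]
width: 0.024
gripper_force: 0.0
```

```bash
python3 - <<'E'
from station import ctrl
import pickle,cv2
from h import *
S=ctrl.snapshot("side");T=ctrl.snapshot("top");pickle.dump(dict(side=S,top=T),open("s2.pkl","wb"))
a=cv2.resize(S["img"][130:230,260:380],(480,400),interpolation=2);b=cv2.resize(T["img"][170:270,280:360],(320,400),interpolation=2)
cv2.imwrite("pics/s2.png",np.hstack([a,b]));s=ctrl.read_state();print(s["tcp_pos"],s["width"],s["gripper_force"])
E
```

```text
[ 0.54074829 -0.1807961   0.01696031] 0.02317210409384219 0.0
```

View pics/s2.png

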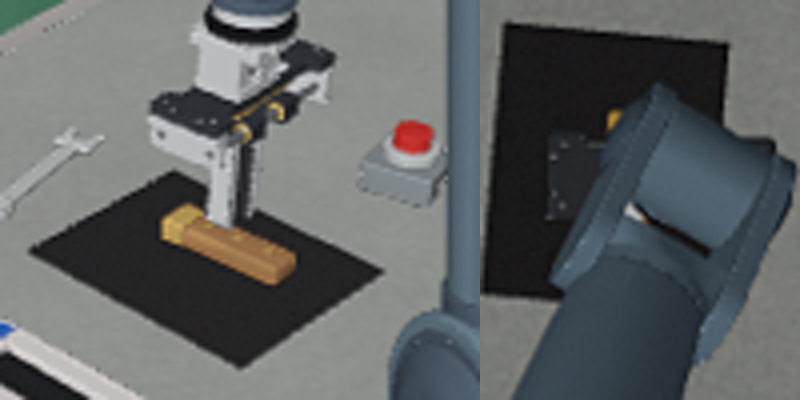

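```bash
python3 - <<'E'
import pickle
from h import *
d=pickle.load(open("s2.pkl","rb"));S=d["side"];d1=pickle.load(open("s1.pkl","rb"))
def proj(s,P):
    E=s["extrinsics"];q=s["camera_matrix"]@(E[:3,:3].T@(np.array(P)-E[:3,3]));return ((q[:2]/q[2]-[260,130])*4).round(0)
for P in [(.5408,-.1808,.017),(.5408,-.1808,.025),(.5408,-.1688,.017),(.5408,-.1928,.017),(.5408,-.1988,.025),(.5408,-.1628,.025),(.5408,-.2,.017),(.5408,-.21,.017)]:print(P,proj(S,P))
for n,dd in (("s0",pickle.load(open("s0.pkl","rb"))),("s2",d)):
    print(n,cv2.approxPolyN(blob(dd["side"],*WOOD,(318,191))[:,None],6)[0].round(1).tolist())
a=cv2.resize(S["img"][170:210,290:340],(600,480),interpolation=2)
b=cv2.resize(d1["side"]["img"][150:210,290:340],(200,240),interpolation=2)
o=np.zeros((480,800,3),np.uint8);o[:,:600]=a;o[:240,600:]=b
cv2.imwrite("pics/s3.png",o)
E
```

```text
(0.5408, -0.1808, 0.017) [227. 238.]
(0.5408, -0.1808, 0.025) [228. 230.]
(0.5408, -0.1688, 0.017) [220. 243.]
(0.5408, -0.1928, 0.017) [235. 232.]
(0.5408, -0.1988, 0.025) [240. 222.]
(0.5408, -0.1628, 0.025) [216. 239.]
(0.5408, -0.2, 0.017) [240. 229.]
(0.5408, -0.21, 0.017) [246. 224.]
s0 [[333.6000061035156, 192.60000610351562], [333.6000061035156, 196.8000030517578], [327.79998779296875, 201.5], [299.6000061035156, 189.39999389648438], [299.6000061035156, 184.0], [306.1000061035156, 179.6999969482422]]
s2 [[333.6000061035156, 192.5], [333.6000061035156, 197.0], [327.70001220703125, 201.5], [299.6000061035156, 189.39999389648438], [299.6000061035156, 184.0], [306.20001220703125, 179.60000610351562]]
```

View pics/s3.png

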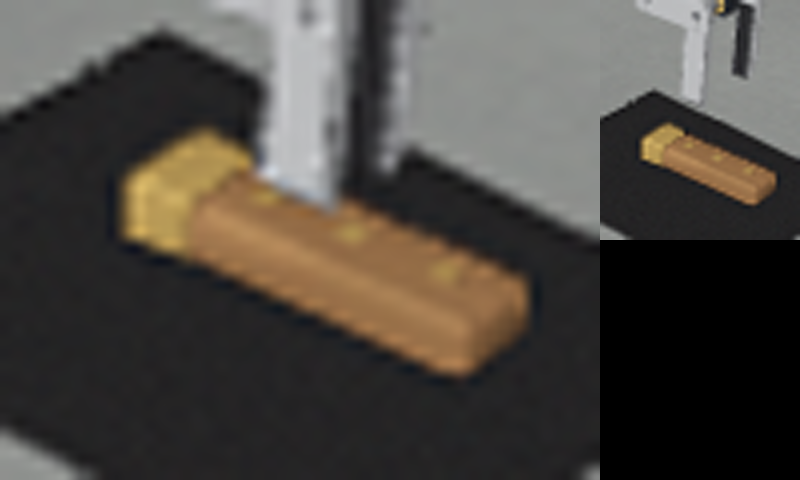

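```bash
python3 -m inch '[{"dx":0,"dy":0,"dz":-0.01,"wx":0,"wy":0,"wz":0,"fingers":-0.6},{"dx":0,"dy":0,"dz":-0.02,"wx":0,"wy":0,"wz":0,"fingers":-0.6},{"dx":0,"dy":0,"dz":-0.02,"wx":0,"wy":0,"wz":0,"fingers":-0.6}]'
python3 -m inch '[{"dx":0,"dy":0,"dz":-0.005,"wx":0,"wy":0,"wz":0,"fingers":-0.6},{"dx":0,"dy":0,"dz":-0.01,"wx":0,"wy":0,"wz":0,"fingers":-0.6}]'
```

```text
time_s: 3.3
tcp_pos: [0.5403, -0.1806, 0.0123]
tcp_rot: [1.0, -0.006, -0.0, -0.0]
wrist_force: [0.3, 1.1, -0.4]
width: 0.0186
gripper_force: 0.0
time_s: 3.5
tcp_pos: [0.5407, -0.1808, 0.0108]
tcp_rot: [1.0, -0.006, 0.0, 0.0]
wrist_force: [-0.4, -0.7, -0.9]
width: 0.0189
gripper_force: 0.0
```

```bash
for i in 1 2; do python3 -m inch '[{"dx":0,"dy":0,"dz":-0.005,"wx":0,"wy":0,"wz":0,"fingers":-0.6},{"dx":0,"dy":0,"dz":-0.01,"wx":0,"wy":0,"wz":0,"fingers":-0.6}]' | grep -E "tcp_pos|force"; done
```

```text
tcp_pos: [0.5407, -0.1808, 0.0088]
wrist_force: [-0.1, 0.1, -0.6]
gripper_force: 0.0
tcp_pos: [0.5407, -0.1808, 0.0068]
wrist_force: [0.2, 0.4, 0.3]
gripper_force: 0.0
```

```bash
python3 - <<'E'
from station import ctrl
import pickle
from h import *
S=ctrl.snapshot("side");pickle.dump(dict(side=S),open("s4.pkl","wb"))
cv2.imwrite("pics/s4.png",cv2.resize(S["img"][160:210,290:350],(720,600),interpolation=2))
print(cv2.approxPolyN(blob(S,*WOOD,(318,191))[:,None],6)[0].round(1).tolist())
E
```

```text
[[333.79998779296875, 192.60000610351562], [333.29998779296875, 197.1999969482422], [327.70001220703125, 201.5], [299.6000061035156, 189.3000030517578], [299.6000061035156, 184.0], [306.20001220703125, 179.6999969482422]]
```

View pics/s4.png

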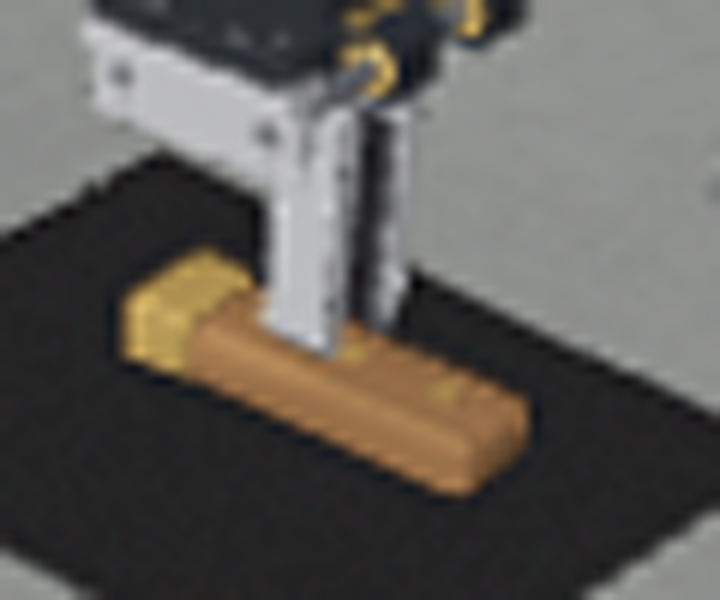

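```bash
for i in 1 2; do python3 -m inch '[{"dx":0,"dy":0,"dz":-0.005,"wx":0,"wy":0,"wz":0,"fingers":-0.6},{"dx":0,"dy":0,"dz":-0.01,"wx":0,"wy":0,"wz":0,"fingers":-0.6}]' | grep -E "tcp_pos|force"; done
```

```text
tcp_pos: [0.5407, -0.1808, 0.0048]
wrist_force: [-0.2, -1.1, -0.9]
gripper_force: 0.0
tcp_pos: [0.5408, -0.1808, 0.0045]
wrist_force: [-7.8, 2.8, 18.2]
gripper_force: 9.0
```

```bash
python3 -m inch '[{"dx":0,"dy":0,"dz":0.05,"wx":0,"wy":0,"wz":0,"fingers":-0.6},{"dx":0,"dy":0,"dz":0.06,"wx":0,"wy":0,"wz":0,"fingers":0.3},{"dx":0,"dy":0,"dz":0.06,"wx":0,"wy":0,"wz":0,"fingers":0.3},{"dx":0,"dy":0,"dz":0.06,"wx":0,"wy":0,"wz":0,"fingers":0.3},{"dx":0,"dy":0,"dz":0.06,"wx":0,"wy":0,"wz":0,"fingers":0.3},{"dx":0,"dy":0,"dz":0.06,"wx":0,"wy":0,"wz":0,"fingers":0.3},{"dx":0,"dy":0,"dz":0.06,"wx":0,"wy":0,"wz":0,"fingers":0.3}]'
```

```text
time_s: 5.05
tcp_pos: [0.5406, -0.1808, 0.0146]
tcp_rot: [1.0, -0.006, -0.0, -0.0]
wrist_force: [0.2, 0.2, -0.4]
width: 0.0603
gripper_force: 0.0
```

```bash
python3 -m inch '[{"dx":0,"dy":0,"dz":-0.05,"wx":0,"wy":0,"wz":0,"fingers":0.3},{"dx":0,"dy":0,"dz":-0.09,"wx":0,"wy":0,"wz":0,"fingers":0.3},{"dx":0,"dy":0,"dz":-0.113,"wx":0,"wy":0,"wz":0,"fingers":0.3},{"dx":0,"dy":0,"dz":-0.113,"wx":0,"wy":0,"wz":0,"fingers":-0.5},{"dx":0,"dy":0,"dz":-0.113,"wx":0,"wy":0,"wz":0,"fingers":-0.5},{"dx":0,"dy":0,"dz":-0.113,"wx":0,"wy":0,"wz":0,"fingers":-0.5},{"dx":0,"dy":0,"dz":-0.113,"wx":0,"wy":0,"wz":0,"fingers":-0.5},{"dx":0,"dy":0,"dz":-0.113,"wx":0,"wy":0,"wz":0,"fingers":-0.5},{"dx":0,"dy":0,"dz":-0.113,"wx":0,"wy":0,"wz":0,"fingers":-0.5}]' 30
```

```text
time_s: 5.95
tcp_pos: [0.541, -0.1809, -0.0074]
tcp_rot: [1.0, -0.006, 0.0, 0.0]
wrist_force: [-0.3, 0.6, 1.2]
width: 0.0356
gripper_force: 30.0
```

```bash
python3 -m inch '[{"dx":0,"dy":0,"dz":0.1,"wx":0,"wy":0,"wz":0,"fingers":-0.5},{"dx":0,"dy":0.1,"dz":0.3,"wx":0,"wy":0,"wz":0,"fingers":-0.5},{"dx":-0.03,"dy":0.3,"dz":0.35,"wx":0,"wy":0,"wz":-0.05,"fingers":-0.5},{"dx":-0.054,"dy":0.5,"dz":0.35,"wx":0,"wy":0,"wz":-0.05,"fingers":-0.5},{"dx":-0.054,"dy":0.7,"dz":0.35,"wx":0,"wy":0,"wz":-0.05,"fingers":-0.5},{"dx":-0.054,"dy":0.8,"dz":0.35,"wx":0,"wy":0,"wz":-0.05,"fingers":-0.5}]' 30
python3 -m inch '[{"dx":0,"dy":0.2,"dz":0,"wx":0,"wy":0,"wz":0,"fingers":-0.5},{"dx":0,"dy":0.4,"dz":0,"wx":0,"wy":0,"wz":0,"fingers":-0.5},{"dx":0,"dy":0.52,"dz":-0.05,"wx":0,"wy":0,"wz":0,"fingers":-0.5},{"dx":0,"dy":0.52,"dz":-0.15,"wx":0,"wy":0,"wz":0,"fingers":-0.5},{"dx":0,"dy":0.52,"dz":-0.2,"wx":0,"wy":0,"wz":0,"fingers":-0.5},{"dx":0,"dy":0.52,"dz":-0.2,"wx":0,"wy":0,"wz":0,"fingers":-0.5},{"dx":0,"dy":0.52,"dz":-0.2,"wx":0,"wy":0,"wz":0,"fingers":-0.5}]'
python3 - <<'E'
from station import ctrl
import pickle
from h import *
S=ctrl.snapshot("side");T=ctrl.snapshot("top");pickle.dump(dict(side=S,top=T),open("s5.pkl","wb"))
st=ctrl.read_state();p=st["tcp_pos"];print(p,st["tcp_rot"])
a=cv2.resize(S["img"][190:270,200:300],(480,384),interpolation=2);b=cv2.resize(T["img"][180:260,180:245],(312,384),interpolation=2)
cv2.imwrite("pics/s5.png",np.hstack([a,b]))
E
```

```text
time_s: 6.55
tcp_pos: [0.529, -0.0182, 0.0621]
tcp_rot: [1.0, -0.031, -0.0, -0.0]
wrist_force: [-0.1, -0.9, -1.7]
width: 0.0356
gripper_force: 30.0
time_s: 7.25
tcp_pos: [0.53, 0.0826, 0.0224]
tcp_rot: [0.999, -0.033, -0.0, 0.0]
wrist_force: [-1.0, -0.6, -0.4]
width: 0.0355
gripper_force: 30.0
[0.53073879 0.08258813 0.02315619] [ 9.99466871e-01 -3.26395279e-02  7.96715648e-04  3.08975525e-05]
```

View pics/s5.png

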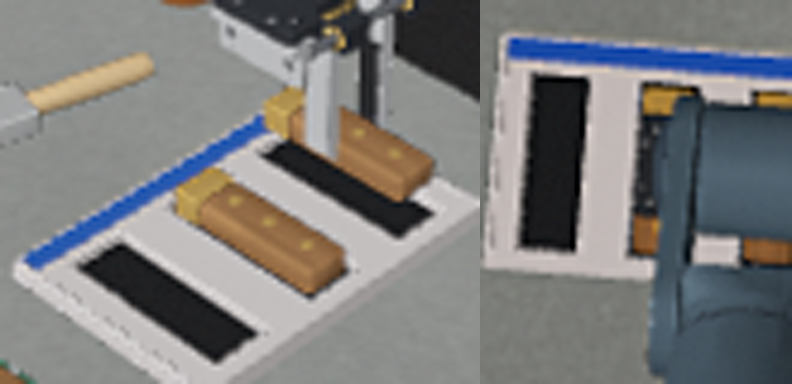

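```bash
cat >> h.py <<'E'
def proj(s,P):
    E=s["extrinsics"];q=s["camera_matrix"]@(E[:3,:3].T@(np.array(P)-E[:3,3]));return (q[:2]/q[2])
def corners(cx,cy,yaw,z,l=.12,w=.036):
    a=np.radians(yaw);u=np.array([np.cos(a),np.sin(a)]);v=np.array([-u[1],u[0]])
    return [[*(np.array([cx,cy])+i*u*l/2+j*v*w/2),z] for i in(1,-1) for j in(1,-1)]
E
python3 - <<'E'
import pickle
from h import *
d=pickle.load(open("s5.pkl","rb"));S=d["side"]
for n,px,c,b in(("b",(275,222),(.528,.0835),.033),("a",(255,238),(.533,.163),.007)):
    k=blob(S,*WOOD,px,35);print(n,cv2.approxPolyN(k[:,None],6)[0].round(1).tolist())
    for z in(b+.022,b):print(z,[proj(S,P).round(1).tolist() for P in corners(*c,-3.65,z)])
E
```

```text
b [[275.79998779296875, 214.10000610351562], [289.3999938964844, 222.60000610351562], [289.3999938964844, 226.3000030517578], [282.5, 232.1999969482422], [268.6000061035156, 224.0], [270.6000061035156, 211.89999389648438]]
0.055 [[254.1, 210.3], [262.1, 205.6], [283.0, 227.1], [290.9, 221.8]]
0.033 [[254.1, 216.0], [262.0, 211.3], [282.7, 232.9], [290.6, 227.6]]
a [[270.70001220703125, 241.1999969482422], [271.20001220703125, 246.1999969482422], [264.1000061035156, 251.1999969482422], [236.1999969482422, 233.89999389648438], [236.1999969482422, 228.6999969482422], [243.89999389648438, 224.0]]
0.028999999999999998 [[235.7, 228.1], [244.2, 223.0], [264.3, 246.2], [272.7, 240.6]]
0.007 [[235.8, 233.8], [244.2, 228.6], [264.2, 252.0], [272.5, 246.3]]
```

```bash
python3 -m inch '[{"dx":0,"dy":0,"dz":-0.03,"wx":0,"wy":0,"wz":0,"fingers":-0.5},{"dx":0,"dy":0,"dz":-0.06,"wx":0,"wy":0,"wz":0,"fingers":-0.5},{"dx":0,"dy":0,"dz":-0.09,"wx":0,"wy":0,"wz":0,"fingers":-0.5},{"dx":0,"dy":0,"dz":-0.11,"wx":0,"wy":0,"wz":0,"fingers":-0.5},{"dx":0,"dy":0,"dz":-0.12,"wx":0,"wy":0,"wz":0,"fingers":-0.5},{"dx":0,"dy":0,"dz":-0.12,"wx":0,"wy":0,"wz":0,"fingers":-0.5}]' 30
```

```text
time_s: 7.95
tcp_pos: [0.5296, 0.0832, -0.0022]
tcp_rot: [0.999, -0.032, -0.0, -0.0]
wrist_force: [-0.3, 1.2, -1.0]
width: 0.0355
gripper_force: 30.0
```

```bash
python3 -m inch '[{"dx":0,"dy":0,"dz":-0.005,"wx":0,"wy":0,"wz":0,"fingers":-0.5},{"dx":0,"dy":0,"dz":-0.01,"wx":0,"wy":0,"wz":0,"fingers":-0.5},{"dx":0,"dy":0,"dz":-0.01,"wx":0,"wy":0,"wz":0,"fingers":-0.5}]' 30
```

```text
time_s: 8.25
tcp_pos: [0.5302, 0.0832, -0.0034]
tcp_rot: [0.999, -0.032, 0.0, -0.0]
wrist_force: [-0.8, 0.4, -0.1]
width: 0.0356
gripper_force: 30.0
```

```bash
python3 -m inch '[{"dx":0,"dy":0,"dz":-0.005,"wx":0,"wy":0,"wz":0,"fingers":-0.5},{"dx":0,"dy":0,"dz":-0.005,"wx":0,"wy":0,"wz":0,"fingers":-0.5}]' 30
```

```text
time_s: 8.45
tcp_pos: [0.5302, 0.0832, -0.0035]
tcp_rot: [0.999, -0.032, -0.0, 0.0]
wrist_force: [-5.3, -0.2, 7.8]
width: 0.0356
gripper_force: 30.0
```

```bash
python3 -m inch '[{"dx":0,"dy":0,"dz":0,"wx":0,"wy":0,"wz":0,"fingers":0.1},{"dx":0,"dy":0,"dz":0,"wx":0,"wy":0,"wz":0,"fingers":0.1},{"dx":0,"dy":0,"dz":0,"wx":0,"wy":0,"wz":0,"fingers":0.1},{"dx":0,"dy":0,"dz":0.05,"wx":0,"wy":0,"wz":0,"fingers":0.1},{"dx":0,"dy":0,"dz":0.15,"wx":0,"wy":0,"wz":0,"fingers":0.1},{"dx":0,"dy":0.1,"dz":0.35,"wx":0,"wy":0,"wz":0,"fingers":0.1},{"dx":0,"dy":0.35,"dz":0.4,"wx":0,"wy":0,"wz":0.03,"fingers":0.1},{"dx":0,"dy":0.6,"dz":0.4,"wx":0,"wy":0,"wz":0.063,"fingers":0.1},{"dx":0,"dy":0.85,"dz":0.4,"wx":0,"wy":0,"wz":0.063,"fingers":0},{"dx":0,"dy":0.98,"dz":0.4,"wx":0,"wy":0,"wz":0.063,"fingers":0}]' 30
python3 - <<'E'
from station import ctrl
import pickle
from h import *
S=ctrl.snapshot("side");T=ctrl.snapshot("top");pickle.dump(dict(side=S,top=T),open("s6.pkl","wb"))
st=ctrl.read_state();p=st["tcp_pos"];print(p,st["tcp_rot"])
for n,px,c,b in(("b",(272,229),(.528,.0835),.007),):
    k=blob(S,*WOOD,px,35);print(n,cv2.approxPolyN(k[:,None],6)[0].round(1).tolist())
    for z in(b+.022,b):print(z,[proj(S,P).round(1).tolist() for P in corners(*c,-3.65,z)])
k=blob(T,*WOOD,(154,214));print("jig",cv2.approxPolyN(k[:,None],4)[0].round(1).tolist())
for z in(.044,.008):print(z,[proj(T,P).round(1).tolist() for P in corners(.5283,.38,0.3,z,w=.022)])
k=blob(S,*WOOD,(205,276));print("jig",cv2.approxPolyN(k[:,None],6)[0].round(1).tolist())
for z in(.044,.008):print(z,[proj(S,P).round(1).tolist() for P in corners(.5283,.38,0.3,z,w=.022)])
E
```

```text
time_s: 9.45
tcp_pos: [0.5297, 0.2825, 0.0764]
tcp_rot: [1.0, 0.002, 0.001, -0.0]
wrist_force: [0.6, -0.3, 0.4]
width: 0.0474
gripper_force: 0.0
[0.52966588 0.28224125 0.07606986] [ 9.99995105e-01  3.04961127e-03  5.91333674e-04 -3.73578126e-04]
b [[288.6000061035156, 229.1999969482422], [288.6000061035156, 234.3000030517578], [282.29998779296875, 238.60000610351562], [254.39999389648438, 222.3000030517578], [254.60000610351562, 217.3000030517578], [261.8999938964844, 213.0]]
0.028999999999999998 [[254.1, 217.0], [262.0, 212.3], [282.6, 233.9], [290.5, 228.7]]
0.007 [[254.1, 222.6], [261.9, 217.8], [282.3, 239.6], [290.2, 234.3]]
jig [[157.39999389648438, 198.1999969482422], [157.39999389648438, 201.3000030517578], [150.10000610351562, 203.60000610351562], [151.0, 198.1999969482422]]
0.044 [[150.8, 197.9], [157.3, 198.0], [150.1, 233.2], [156.6, 233.2]]
0.008 [[153.0, 198.4], [159.3, 198.5], [152.3, 232.9], [158.7, 232.9]]
jig [[219.8000030517578, 279.0], [219.0, 287.29998779296875], [214.8000030517578, 291.1000061035156], [184.89999389648438, 271.0], [183.89999389648438, 261.6000061035156], [189.1999969482422, 258.1000061035156]]
0.044 [[183.4, 261.2], [189.4, 257.1], [214.7, 281.9], [220.7, 277.4]]
0.008 [[184.5, 271.0], [190.4, 266.8], [215.4, 291.9], [221.2, 287.3]]
```

```bash
python3 -m inch '[{"dx":0,"dy":0.25,"dz":0,"wx":0,"wy":0,"wz":0,"fingers":0},{"dx":0,"dy":0.49,"dz":-0.05,"wx":0,"wy":0,"wz":0,"fingers":0},{"dx":0,"dy":0.49,"dz":-0.15,"wx":0,"wy":0,"wz":0,"fingers":0},{"dx":0,"dy":0.49,"dz":-0.25,"wx":0,"wy":0,"wz":0,"fingers":0},{"dx":0,"dy":0.49,"dz":-0.32,"wx":0,"wy":0,"wz":0,"fingers":0},{"dx":0,"dy":0.49,"dz":-0.365,"wx":0,"wy":0,"wz":0,"fingers":0},{"dx":0,"dy":0.49,"dz":-0.365,"wx":0,"wy":0,"wz":0,"fingers":-0.7},{"dx":0,"dy":0.49,"dz":-0.365,"wx":0,"wy":0,"wz":0,"fingers":-0.7},{"dx":0,"dy":0.49,"dz":-0.365,"wx":0,"wy":0,"wz":0,"fingers":-0.7},{"dx":0,"dy":0.49,"dz":-0.365,"wx":0,"wy":0,"wz":0,"fingers":-0.7}]' 30
python3 -m inch '[{"dx":0,"dy":0,"dz":0,"wx":0,"wy":0,"wz":0,"fingers":-0.8},{"dx":0,"dy":0,"dz":0,"wx":0,"wy":0,"wz":0,"fingers":-0.8}]' 30
```

```text
time_s: 10.55
tcp_pos: [0.531, 0.3793, 0.004]
tcp_rot: [1.0, 0.0, 0.001, -0.002]
wrist_force: [-0.3, 6.3, 0.9]
width: 0.022
gripper_force: 29.9
time_s: 10.75
tcp_pos: [0.531, 0.3793, 0.004]
tcp_rot: [1.0, 0.001, 0.002, -0.002]
wrist_force: [-0.0, 5.0, 0.1]
width: 0.0217
gripper_force: 29.9
```

```bash
python3 -m inch '[{"dx":0,"dy":0,"dz":0.1,"wx":0,"wy":0,"wz":0,"fingers":-0.8},{"dx":0,"dy":0,"dz":0.3,"wx":0,"wy":0,"wz":0,"fingers":-0.8},{"dx":0.02,"dy":-0.2,"dz":0.35,"wx":0,"wy":0,"wz":0,"fingers":-0.8},{"dx":0.02,"dy":-0.45,"dz":0.35,"wx":0,"wy":0,"wz":0,"fingers":-0.8},{"dx":0.02,"dy":-0.7,"dz":0.35,"wx":0,"wy":0,"wz":0,"fingers":-0.8},{"dx":0.02,"dy":-0.95,"dz":0.35,"wx":0,"wy":0,"wz":0,"fingers":-0.8}]' 30
python3 -m inch '[{"dx":0,"dy":-0.25,"dz":0,"wx":0,"wy":0,"wz":0,"fingers":-0.8},{"dx":0,"dy":-0.5,"dz":0,"wx":0,"wy":0,"wz":0,"fingers":-0.8},{"dx":0,"dy":-0.75,"dz":0,"wx":0,"wy":0,"wz":0,"fingers":-0.8},{"dx":0,"dy":-0.95,"dz":0,"wx":0,"wy":0,"wz":0,"fingers":-0.8}]' 30
python3 -m inch '[{"dx":0,"dy":-0.25,"dz":0,"wx":0,"wy":0,"wz":0,"fingers":-0.8},{"dx":0,"dy":-0.5,"dz":0,"wx":0,"wy":0,"wz":0,"fingers":-0.8},{"dx":0,"dy":-0.75,"dz":0,"wx":0,"wy":0,"wz":0,"fingers":-0.8},{"dx":0,"dy":-0.92,"dz":-0.1,"wx":0,"wy":0,"wz":0,"fingers":-0.8},{"dx":0,"dy":-0.92,"dz":-0.2,"wx":0,"wy":0,"wz":0,"fingers":-0.8},{"dx":0,"dy":-0.92,"dz":-0.28,"wx":0,"wy":0,"wz":0,"fingers":-0.8},{"dx":0,"dy":-0.92,"dz":-0.32,"wx":0,"wy":0,"wz":0,"fingers":-0.8},{"dx":0,"dy":-0.92,"dz":-0.34,"wx":0,"wy":0,"wz":0,"fingers":-0.8},{"dx":0,"dy":-0.92,"dz":-0.35,"wx":0,"wy":0,"wz":0,"fingers":-0.8},{"dx":0,"dy":-0.92,"dz":-0.35,"wx":0,"wy":0,"wz":0,"fingers":-0.8}]' 30
```

```text
time_s: 11.35
tcp_pos: [0.5339, 0.1855, 0.0731]
tcp_rot: [1.0, 0.001, 0.001, -0.0]
wrist_force: [1.3, 0.1, -1.8]
width: 0.0216
gripper_force: 29.8
time_s: 11.75
tcp_pos: [0.5339, -0.0055, 0.0731]
tcp_rot: [1.0, 0.0, 0.001, 0.0]
wrist_force: [0.7, 0.0, -1.8]
width: 0.022
gripper_force: 29.8
time_s: 12.75
tcp_pos: [0.5344, -0.1865, 0.0027]
tcp_rot: [1.0, 0.001, 0.0, 0.0]
wrist_force: [-0.5, -0.1, -2.1]
width: 0.0217
gripper_force: 29.8
```

Now down to contact (expected near −0.001).

```bash
python3 -m inch '[{"dx":0,"dy":0,"dz":-0.01,"wx":0,"wy":0,"wz":0,"fingers":-0.8},{"dx":0,"dy":0,"dz":-0.015,"wx":0,"wy":0,"wz":0,"fingers":-0.8},{"dx":0,"dy":0,"dz":-0.015,"wx":0,"wy":0,"wz":0,"fingers":-0.8}]' 30
python3 -m inch '[{"dx":0,"dy":0,"dz":-0.005,"wx":0,"wy":0,"wz":0,"fingers":-0.8},{"dx":0,"dy":0,"dz":-0.005,"wx":0,"wy":0,"wz":0,"fingers":-0.8}]' 30
```

```text
time_s: 13.05
tcp_pos: [0.534, -0.1868, -0.0006]
tcp_rot: [1.0, 0.001, 0.0, 0.0]
wrist_force: [0.5, -0.0, -1.2]
width: 0.0218
gripper_force: 29.8
time_s: 13.25
tcp_pos: [0.5341, -0.1869, -0.0012]
tcp_rot: [1.0, 0.001, 0.0, 0.0]
wrist_force: [-0.8, 1.0, 2.6]
width: 0.0219
gripper_force: 29.9
```

```bash
python3 -m inch '[{"dx":0,"dy":0,"dz":0,"wx":0,"wy":0,"wz":0,"fingers":1},{"dx":0,"dy":0,"dz":0,"wx":0,"wy":0,"wz":0,"fingers":1},{"dx":0,"dy":0,"dz":0.02,"wx":0,"wy":0,"wz":0,"fingers":1},{"dx":0,"dy":0,"dz":0.045,"wx":0,"wy":0,"wz":0,"fingers":1},{"dx":0,"dy":0,"dz":0.045,"wx":0,"wy":0,"wz":0,"fingers":1},{"dx":0,"dy":0,"dz":0.045,"wx":0,"wy":0,"wz":0,"fingers":1},{"dx":0,"dy":0,"dz":0.045,"wx":0,"wy":0,"wz":0,"fingers":1},{"dx":0,"dy":0,"dz":0.045,"wx":0,"wy":0,"wz":0,"fingers":1},{"dx":0,"dy":0,"dz":0.045,"wx":0,"wy":0,"wz":0,"fingers":1},{"dx":0,"dy":0,"dz":0.045,"wx":0,"wy":0,"wz":0,"fingers":1}]' 30
python3 - <<'E'
from station import ctrl
import pickle
from h import *
S=ctrl.snapshot("side");T=ctrl.snapshot("top");pickle.dump(dict(side=S,top=T),open("s7.pkl","wb"))
a=cv2.resize(S["img"][150:230,270:370],(480,384),interpolation=2);b=cv2.resize(T["img"][170:250,280:345],(312,384),interpolation=2)
cv2.imwrite("pics/s7.png",np.hstack([a,b]))
E
```

```text
time_s: 14.25
tcp_pos: [0.5338, -0.1868, 0.0072]
tcp_rot: [1.0, 0.001, -0.0, -0.0]
wrist_force: [0.2, 0.0, 0.2]
width: 0.0936
gripper_force: 0.0
```

View pics/s7.png

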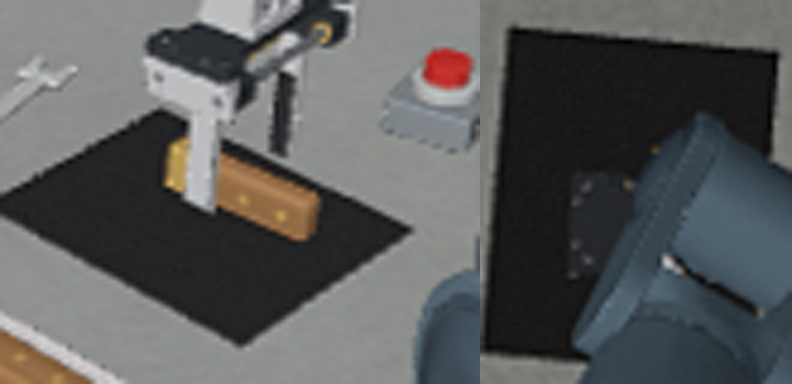

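```bash
python3 -m inch '[{"dx":0,"dy":0.08,"dz":0,"wx":0,"wy":0,"wz":0,"fingers":1},{"dx":0,"dy":0.14,"dz":0,"wx":0,"wy":0,"wz":0,"fingers":1},{"dx":0,"dy":0.17,"dz":0,"wx":0,"wy":0,"wz":0,"fingers":1},{"dx":0,"dy":0.185,"dz":0,"wx":0,"wy":0,"wz":0,"fingers":1},{"dx":0,"dy":0.2,"dz":0,"wx":0,"wy":0,"wz":0,"fingers":1},{"dx":0,"dy":0.215,"dz":0,"wx":0,"wy":0,"wz":0,"fingers":1},{"dx":0,"dy":0.23,"dz":0,"wx":0,"wy":0,"wz":0,"fingers":1},{"dx":0,"dy":0.245,"dz":0,"wx":0,"wy":0,"wz":0,"fingers":1},{"dx":0,"dy":0.26,"dz":0,"wx":0,"wy":0,"wz":0,"fingers":1},{"dx":0,"dy":0.275,"dz":0,"wx":0,"wy":0,"wz":0,"fingers":1}]' 30
python3 -m inch '[{"dx":0,"dy":0.005,"dz":0,"wx":0,"wy":0,"wz":0,"fingers":1},{"dx":0,"dy":0.005,"dz":0,"wx":0,"wy":0,"wz":0,"fingers":1},{"dx":0,"dy":0.005,"dz":0,"wx":0,"wy":0,"wz":0,"fingers":1}]' 30
python3 - <<'E'
from station import ctrl
import pickle
from h import *
S=ctrl.snapshot("side");pickle.dump(dict(side=S),open("s8.pkl","wb"))
cv2.imwrite("pics/s8.png",cv2.resize(S["img"][150:230,270:370],(480,384),interpolation=2))
E
```

```text
time_s: 15.35
tcp_pos: [0.5339, -0.1317, 0.0072]
tcp_rot: [1.0, 0.001, -0.0, 0.0]
wrist_force: [-0.3, -1.6, 0.8]
width: 0.0943
gripper_force: 0.6
time_s: 15.65
tcp_pos: [0.5338, -0.1306, 0.0071]
tcp_rot: [1.0, 0.001, -0.0, -0.0]
wrist_force: [0.7, 0.2, -0.4]
width: 0.094
gripper_force: 0.2
```

View pics/s8.png

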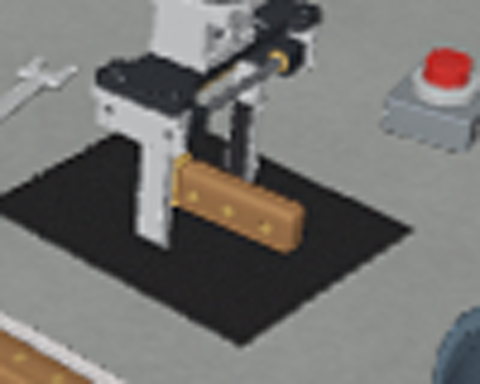

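```bash
python3 -m inch '[{"dx":0,"dy":0.01,"dz":0,"wx":0,"wy":0,"wz":0,"fingers":1},{"dx":0,"dy":0.02,"dz":0,"wx":0,"wy":0,"wz":0,"fingers":1},{"dx":0,"dy":0.03,"dz":0,"wx":0,"wy":0,"wz":0,"fingers":1},{"dx":0,"dy":0.04,"dz":0,"wx":0,"wy":0,"wz":0,"fingers":1},{"dx":0,"dy":0.05,"dz":0,"wx":0,"wy":0,"wz":0,"fingers":1},{"dx":0,"dy":0.05,"dz":0,"wx":0,"wy":0,"wz":0,"fingers":1},{"dx":0,"dy":0.05,"dz":0,"wx":0,"wy":0,"wz":0,"fingers":1}]' 30
python3 - <<'E'
from station import ctrl
import pickle
from h import *
S=ctrl.snapshot("side");T=ctrl.snapshot("top");pickle.dump(dict(side=S,top=T),open("s9.pkl","wb"))
h=cv2.cvtColor(S["img"],cv2.COLOR_BGR2HSV)
m=cv2.inRange(h,np.array(WOOD[0]),np.array(WOOD[1]))[150:230,285:350]
for c in cv2.findContours(m,0,2)[0]:
    if cv2.contourArea(c)>15:
        c=c.reshape(-1,2)+[285,150];print(cv2.approxPolyN(c[:,None].astype(np.float32),6)[0].round(1).tolist())
for yc in(-.158,-.150):
  for z in(.025,.003):print(yc,z,[proj(S,P).round(1).tolist() for P in corners(.532,yc,0,z)])
E
```

```text
time_s: 16.4
tcp_pos: [0.5338, -0.1206, 0.0071]
tcp_rot: [1.0, 0.001, -0.0, -0.0]
wrist_force: [0.4, -0.4, 0.3]
width: 0.0942
gripper_force: 0.2
[[331.0, 193.39999389648438], [331.0, 200.0], [327.20001220703125, 203.8000030517578], [303.20001220703125, 193.10000610351562], [305.0, 184.0], [307.3999938964844, 182.8000030517578]]
-0.158 0.025 [[298.2, 187.0], [304.2, 182.9], [327.2, 199.9], [333.1, 195.4]]
-0.158 0.003 [[297.8, 192.3], [303.8, 188.1], [326.6, 205.3], [332.4, 200.7]]
-0.15 0.025 [[296.8, 188.0], [302.9, 183.8], [325.9, 200.9], [331.8, 196.4]]
-0.15 0.003 [[296.5, 193.3], [302.5, 189.0], [325.3, 206.3], [331.1, 201.7]]
```

```bash
python3 - <<'E'
import pickle
from h import *
for n in("s7","s8","s9"):
    S=pickle.load(open(n+".pkl","rb"))["side"]
    k=[c for c in [blob(S,*WOOD,(326,196),40)]][0];P=cv2.approxPolyN(k[:,None],6)[0].round(1);print(n,P.tolist())
for ang in(0,15,25,35,90):
  a=np.radians(ang);e=-.146 # pivot edge y
  for e in(-.1758,-.146):
    q=[(e,.003),(e-.022*np.cos(a),.003+.022*np.sin(a)),(e+.036*np.sin(a),.003+.036*np.cos(a)),(e-.022*np.cos(a)+.036*np.sin(a),.003+.022*np.sin(a)+.036*np.cos(a))]
    print(ang,e,[proj(S,[.474,*p]).round(1).tolist() for p in q])
E
```

```text
s7 [[336.8999938964844, 189.89999389648438], [335.20001220703125, 198.0], [332.29998779296875, 200.60000610351562], [314.79998779296875, 192.8000030517578], [314.79998779296875, 188.10000610351562], [315.70001220703125, 180.89999389648438]]
s8 [[333.3999938964844, 192.1999969482422], [332.20001220703125, 200.89999389648438], [328.6000061035156, 202.6999969482422], [305.29998779296875, 192.39999389648438], [305.8999938964844, 182.6999969482422], [308.8999938964844, 181.1999969482422]]
s9 [[332.20001220703125, 193.6999969482422], [330.6000061035156, 201.3000030517578], [327.70001220703125, 204.10000610351562], [303.5, 193.5], [304.0, 184.1999969482422], [306.8999938964844, 182.1999969482422]]
0 -0.1758 [[331.9, 200.5], [335.4, 197.8], [333.0, 191.7], [336.5, 189.1]]
0 -0.146 [[327.1, 204.3], [330.7, 201.5], [328.1, 195.4], [331.7, 192.7]]
15 -0.1758 [[331.9, 200.5], [335.4, 196.5], [331.4, 193.2], [335.0, 189.2]]
15 -0.146 [[327.1, 204.3], [330.7, 200.2], [326.5, 196.9], [330.2, 192.8]]
25 -0.1758 [[331.9, 200.5], [335.4, 195.8], [330.4, 194.4], [333.9, 189.7]]
25 -0.146 [[327.1, 204.3], [330.6, 199.5], [325.5, 198.2], [329.0, 193.4]]
35 -0.1758 [[331.9, 200.5], [335.1, 195.3], [329.4, 195.9], [332.7, 190.5]]
35 -0.146 [[327.1, 204.3], [330.4, 198.9], [324.5, 199.7], [327.8, 194.2]]
90 -0.1758 [[331.9, 200.5], [332.6, 195.2], [326.1, 205.1], [326.7, 199.7]]
90 -0.146 [[327.1, 204.3], [327.7, 198.9], [321.1, 208.9], [321.7, 203.5]]
```

```bash
python3 -m inch '[{"dx":0,"dy":-0.02,"dz":0.02,"wx":0,"wy":0,"wz":0,"fingers":1},{"dx":0,"dy":-0.02,"dz":0.042,"wx":0,"wy":0,"wz":0,"fingers":1},{"dx":0,"dy":0,"dz":0.042,"wx":0,"wy":0,"wz":0,"fingers":1},{"dx":0,"dy":0.02,"dz":0.042,"wx":0,"wy":0,"wz":0,"fingers":1},{"dx":0,"dy":0.04,"dz":0.042,"wx":0,"wy":0,"wz":0,"fingers":1},{"dx":0,"dy":0.055,"dz":0.042,"wx":0,"wy":0,"wz":0,"fingers":1},{"dx":0,"dy":0.055,"dz":0.042,"wx":0,"wy":0,"wz":0,"fingers":1}]' 30
python3 - <<'E'
from station import ctrl
import pickle
from h import *
S=ctrl.snapshot("side");pickle.dump(dict(side=S),open("s10.pkl","wb"))
print(cv2.approxPolyN(blob(S,*WOOD,(326,197),40)[:,None],6)[0].round(1).tolist())
E
```

```text
time_s: 17.2
tcp_pos: [0.5336, -0.1091, 0.0154]
tcp_rot: [1.0, 0.001, -0.0, -0.0]
wrist_force: [0.4, -0.7, -0.5]
width: 0.0938
gripper_force: 0.0
[[329.3999938964844, 193.89999389648438], [330.79998779296875, 200.5], [327.29998779296875, 204.10000610351562], [301.5, 193.0], [302.29998779296875, 182.89999389648438], [304.3999938964844, 182.39999389648438]]
```

```bash
python3 -m inch '[{"dx":0,"dy":0.01,"dz":0,"wx":0,"wy":0,"wz":0,"fingers":1},{"dx":0,"dy":0.02,"dz":0,"wx":0,"wy":0,"wz":0,"fingers":1},{"dx":0,"dy":0.03,"dz":0,"wx":0,"wy":0,"wz":0,"fingers":1},{"dx":0,"dy":0.04,"dz":0,"wx":0,"wy":0,"wz":0,"fingers":1},{"dx":0,"dy":0.05,"dz":0,"wx":0,"wy":0,"wz":0,"fingers":1},{"dx":0,"dy":0.06,"dz":0,"wx":0,"wy":0,"wz":0,"fingers":1},{"dx":0,"dy":0.07,"dz":0,"wx":0,"wy":0,"wz":0,"fingers":1},{"dx":0,"dy":0.07,"dz":0,"wx":0,"wy":0,"wz":0,"fingers":1},{"dx":0,"dy":0.07,"dz":0,"wx":0,"wy":0,"wz":0,"fingers":1}]' 30
python3 - <<'E'
from station import ctrl
import pickle
from h import *
S=ctrl.snapshot("side");pickle.dump(dict(side=S),open("s11.pkl","wb"))
print(cv2.approxPolyN(blob(S,*WOOD,(326,200),40)[:,None],6)[0].round(1).tolist())
E
```

```text
time_s: 18.15
tcp_pos: [0.5339, -0.0958, 0.0156]
tcp_rot: [1.0, 0.001, -0.0, 0.0]
wrist_force: [-1.0, -0.1, 0.6]
width: 0.0941
gripper_force: 0.0
[[327.3999938964844, 199.60000610351562], [327.3999938964844, 203.8000030517578], [321.5, 208.89999389648438], [300.20001220703125, 199.1999969482422], [299.0, 198.0], [299.6000061035156, 186.5]]
```

```bash
python3 -m inch '[{"dx":0,"dy":-0.08,"dz":0.02,"wx":0,"wy":0,"wz":0,"fingers":1},{"dx":0,"dy":-0.16,"dz":0.02,"wx":0,"wy":0,"wz":0,"fingers":0.5},{"dx":0,"dy":-0.16,"dz":-0.02,"wx":0,"wy":0,"wz":0,"fingers":0.3},{"dx":0,"dy":-0.16,"dz":-0.06,"wx":0,"wy":0,"wz":0,"fingers":0.3},{"dx":0,"dy":-0.16,"dz":-0.1,"wx":0,"wy":0,"wz":0,"fingers":0.3},{"dx":0,"dy":-0.16,"dz":-0.115,"wx":0,"wy":0,"wz":0,"fingers":0.3},{"dx":0,"dy":-0.16,"dz":-0.115,"wx":0,"wy":0,"wz":0,"fingers":0},{"dx":0,"dy":-0.16,"dz":-0.115,"wx":0,"wy":0,"wz":0,"fingers":-0.5},{"dx":0,"dy":-0.16,"dz":-0.115,"wx":0,"wy":0,"wz":0,"fingers":-0.5},{"dx":0,"dy":-0.16,"dz":-0.115,"wx":0,"wy":0,"wz":0,"fingers":-0.5}]' 30
python3 -m inch '[{"dx":0,"dy":0,"dz":0,"wx":0,"wy":0,"wz":0,"fingers":-0.5},{"dx":0,"dy":0,"dz":0,"wx":0,"wy":0,"wz":0,"fingers":-0.5}]' 30
```

```text
time_s: 19.2
tcp_pos: [0.5342, -0.1278, -0.007]
tcp_rot: [1.0, 0.001, 0.0, 0.0]
wrist_force: [0.8, -0.4, -0.5]
width: 0.0358
gripper_force: 30.0
time_s: 19.4
tcp_pos: [0.5342, -0.1278, -0.007]
tcp_rot: [1.0, 0.001, 0.0, 0.0]
wrist_force: [-0.0, 1.5, 0.4]
width: 0.0354
gripper_force: 30.0
```

```bash
python3 -m inch '[{"dx":0,"dy":0,"dz":0.1,"wx":0,"wy":0,"wz":0,"fingers":-0.5},{"dx":0,"dy":0,"dz":0.3,"wx":0,"wy":0,"wz":0,"fingers":-0.5},{"dx":0.032,"dy":0.2,"dz":0.35,"wx":0,"wy":0,"wz":-0.03,"fingers":-0.5},{"dx":0.032,"dy":0.45,"dz":0.35,"wx":0,"wy":0,"wz":-0.063,"fingers":-0.5},{"dx":0.032,"dy":0.7,"dz":0.35,"wx":0,"wy":0,"wz":-0.063,"fingers":-0.5},{"dx":0.032,"dy":0.95,"dz":0.35,"wx":0,"wy":0,"wz":-0.063,"fingers":-0.5}]' 30
python3 -m inch '[{"dx":0,"dy":0.25,"dz":0,"wx":0,"wy":0,"wz":0,"fingers":-0.5},{"dx":0,"dy":0.5,"dz":0,"wx":0,"wy":0,"wz":0,"fingers":-0.5},{"dx":0,"dy":0.75,"dz":0,"wx":0,"wy":0,"wz":0,"fingers":-0.5},{"dx":0,"dy":0.905,"dz":0,"wx":0,"wy":0,"wz":0,"fingers":-0.5},{"dx":0,"dy":0.905,"dz":-0.1,"wx":0,"wy":0,"wz":0,"fingers":-0.5},{"dx":0,"dy":0.905,"dz":-0.2,"wx":0,"wy":0,"wz":0,"fingers":-0.5},{"dx":0,"dy":0.905,"dz":-0.2,"wx":0,"wy":0,"wz":0,"fingers":-0.5},{"dx":0,"dy":0.905,"dz":-0.2,"wx":0,"wy":0,"wz":0,"fingers":-0.5}]' 30
python3 - <<'E'
from station import ctrl
import pickle
from h import *
S=ctrl.snapshot("side");T=ctrl.snapshot("top");pickle.dump(dict(side=S,top=T),open("s12.pkl","wb"))
st=ctrl.read_state();p=st["tcp_pos"];print(p,st["tcp_rot"],(np.array([.5406,.2432])-p[:2])/.2)
b=p[2]+.010
h=cv2.cvtColor(S["img"],cv2.COLOR_BGR2HSV)
for q in ((214,226),(246,242)):
    m=cv2.inRange(h,np.array(WOOD[0]),np.array(WOOD[1]))
    try:print(cv2.approxPolyN(blob(S,*WOOD,q,16)[:,None],6)[0].round(1).tolist())
    except Exception as e:print(e)
for z in(b+.022,b):print(round(z,3),[proj(S,P).round(1).tolist() for P in corners(.5381,.2435,-3.65,z)])
E
```

```text
time_s: 20.0
tcp_pos: [0.5398, 0.0638, 0.0626]
tcp_rot: [0.999, -0.033, 0.0, 0.0]
wrist_force: [0.4, 0.4, -0.6]
width: 0.0357
gripper_force: 30.0
time_s: 20.8
tcp_pos: [0.5399, 0.243, 0.0224]
tcp_rot: [0.999, -0.032, -0.001, 0.0]
wrist_force: [-0.2, 0.5, -1.3]
width: 0.0357
gripper_force: 30.0
[0.54117488 0.24306534 0.02377187] [ 9.99474542e-01 -3.24015705e-02  8.57190124e-04 -2.09298933e-04] [-0.00287442  0.00067328]
[[222.89999389648438, 230.89999389648438], [223.3000030517578, 241.39999389648438], [219.10000610351562, 241.39999389648438], [216.8000030517578, 238.89999389648438], [216.5, 234.10000610351562], [221.89999389648438, 230.89999389648438]]
[[238.89999389648438, 238.1999969482422], [252.10000610351562, 247.60000610351562], [252.10000610351562, 251.6999969482422], [244.89999389648438, 259.1000061035156], [230.39999389648438, 248.60000610351562], [231.3000030517578, 234.1999969482422]]
0.056 [[215.3, 233.0], [224.5, 227.6], [244.2, 252.3], [253.4, 246.3]]
0.034 [[215.6, 238.9], [224.8, 233.4], [244.2, 258.3], [253.4, 252.2]]
```

```bash
python3 -m inch '[{"dx":0.005,"dy":0,"dz":-0.03,"wx":0,"wy":0,"wz":0,"fingers":-0.5},{"dx":0.005,"dy":0,"dz":-0.06,"wx":0,"wy":0,"wz":0,"fingers":-0.5},{"dx":0.005,"dy":0,"dz":-0.09,"wx":0,"wy":0,"wz":0,"fingers":-0.5},{"dx":0.005,"dy":0,"dz":-0.11,"wx":0,"wy":0,"wz":0,"fingers":-0.5},{"dx":0.005,"dy":0,"dz":-0.12,"wx":0,"wy":0,"wz":0,"fingers":-0.5},{"dx":0.005,"dy":0,"dz":-0.12,"wx":0,"wy":0,"wz":0,"fingers":-0.5}]' 30
python3 -m inch '[{"dx":0,"dy":0,"dz":-0.004,"wx":0,"wy":0,"wz":0,"fingers":-0.5},{"dx":0,"dy":0,"dz":-0.004,"wx":0,"wy":0,"wz":0,"fingers":-0.5}]' 30
```

```text
time_s: 21.5
tcp_pos: [0.5409, 0.2431, -0.0019]
tcp_rot: [0.999, -0.032, -0.0, 0.0]
wrist_force: [-1.1, 0.1, -1.4]
width: 0.0355
gripper_force: 30.0
time_s: 21.7
tcp_pos: [0.5414, 0.2432, -0.002]
tcp_rot: [0.999, -0.032, 0.0, -0.0]
wrist_force: [0.1, -0.0, -1.3]
width: 0.0356
gripper_force: 30.0
```

```bash
for i in 1 2; do python3 -m inch '[{"dx":0,"dy":0,"dz":-0.004,"wx":0,"wy":0,"wz":0,"fingers":-0.5},{"dx":0,"dy":0,"dz":-0.004,"wx":0,"wy":0,"wz":0,"fingers":-0.5}]' 30 | grep -E "pos|wrist"; done
```

```text
tcp_pos: [0.5413, 0.2432, -0.0029]
wrist_force: [0.5, -0.6, -1.0]
tcp_pos: [0.5414, 0.2432, -0.003]
wrist_force: [-2.0, -1.2, 4.9]
```

```bash
python3 -m inch '[{"dx":0,"dy":0,"dz":0,"wx":0,"wy":0,"wz":0,"fingers":0.1},{"dx":0,"dy":0,"dz":0,"wx":0,"wy":0,"wz":0,"fingers":0.1},{"dx":0,"dy":0,"dz":0,"wx":0,"wy":0,"wz":0,"fingers":0.1},{"dx":0,"dy":0,"dz":0.05,"wx":0,"wy":0,"wz":0,"fingers":0.1},{"dx":0,"dy":0,"dz":0.15,"wx":0,"wy":0,"wz":0,"fingers":0.1},{"dx":0,"dy":0,"dz":0.35,"wx":0,"wy":0,"wz":0,"fingers":0.1},{"dx":-0.05,"dy":-0.2,"dz":0.5,"wx":0,"wy":0,"wz":0,"fingers":-1},{"dx":-0.08,"dy":-0.45,"dz":0.5,"wx":0,"wy":0,"wz":0,"fingers":-1},{"dx":-0.08,"dy":-0.7,"dz":0.5,"wx":0,"wy":0,"wz":0,"fingers":-1},{"dx":-0.08,"dy":-0.95,"dz":0.5,"wx":0,"wy":0,"wz":0,"fingers":-1}]' 30
python3 -m inch '[{"dx":-0.05,"dy":-0.25,"dz":0,"wx":0,"wy":0,"wz":0,"fingers":-1},{"dx":-0.1,"dy":-0.5,"dz":0,"wx":0,"wy":0,"wz":0,"fingers":-1},{"dx":-0.1,"dy":-0.75,"dz":0,"wx":0,"wy":0,"wz":0,"fingers":-1},{"dx":-0.1,"dy":-1,"dz":0,"wx":0,"wy":0,"wz":0,"fingers":-1}]' 30
python3 -m inch '[{"dx":-0.05,"dy":-0.25,"dz":0,"wx":0,"wy":0,"wz":0,"fingers":-1},{"dx":-0.1,"dy":-0.5,"dz":0,"wx":0,"wy":0,"wz":0,"fingers":-1},{"dx":-0.1,"dy":-0.75,"dz":0,"wx":0,"wy":0,"wz":0,"fingers":-1},{"dx":-0.1,"dy":-1,"dz":0,"wx":0,"wy":0,"wz":0,"fingers":-1}]' 30
python3 - <<'E'
from station import ctrl
import pickle
from h import *
S=ctrl.snapshot("side");T=ctrl.snapshot("top");pickle.dump(dict(side=S,top=T),open("s13.pkl","wb"))
for n,px,pt,c in(("b",(272,229),(242,217),(.528,.0835)),("a",(255,238),(218,214),(.533,.1635)),("j",(235,252),(195,214),(.5381,.2435))):
    k=blob(S,*WOOD,px,35);P=cv2.approxPolyN(k[:,None],6)[0];e=np.array([proj(S,p) for z in(.029,.007) for p in corners(*c,-3.65,z)])
    print(n,rect(T,blob(T,*WOOD,pt,20),.029));
    for p in P:
        i=np.argmin(np.linalg.norm(e-p,axis=1));print("   ",i,(p-e[i]).round(1).tolist())
p=ctrl.read_state()["tcp_pos"];print(p,(np.array([.486,-.396,.07-.0205])-p)/.2)
E
```

```text
time_s: 23.1
tcp_pos: [0.5254, 0.0528, 0.0976]
tcp_rot: [0.999, -0.032, 0.001, 0.0]
wrist_force: [1.5, -0.8, -0.4]
width: 0.0231
gripper_force: 0.0
time_s: 23.5
tcp_pos: [0.505, -0.1458, 0.0973]
tcp_rot: [0.999, -0.032, 0.001, 0.0]
wrist_force: [0.4, -0.4, 0.4]
width: 0.0005
gripper_force: 0.0
time_s: 23.9
tcp_pos: [0.4849, -0.3441, 0.0972]
tcp_rot: [0.999, -0.032, 0.001, 0.0]
wrist_force: [1.3, 0.2, -0.2]
width: 0.0007
gripper_force: 0.0
b (array([528.5,  83. ]), array([ 38.1, 122.3]), -3.5)
    3 [-1.9, 0.5]
    7 [-1.6, -0.1]
    6 [-0.1, -1.0]
    4 [0.3, -0.3]
    0 [0.5, 0.2]
    1 [-0.1, 0.8]
a (array([533. , 162.7]), array([ 38.3, 121.5]), -3.5)
    3 [-1.7, 0.7]
    7 [-1.3, -0.1]
    6 [-0.0, -0.9]
    4 [0.5, 0.0]
    0 [0.7, 0.5]
    1 [-0.2, 0.9]
j (array([538.7, 241.9]), array([ 38.6, 121.6]), -3.4)
    3 [-1.8, 0.6]
    7 [-1.6, 0.0]
    6 [-0.1, -0.9]
    4 [0.1, -0.3]
    0 [0.9, 0.1]
    1 [-0.1, 0.9]
[ 0.48505052 -0.34771679  0.09760673] [ 0.00474739 -0.24141606 -0.24053366]
```

```bash
python3 -m inch '[{"dx":0,"dy":-0.2,"dz":0,"wx":0,"wy":0,"wz":0,"fingers":-1},{"dx":0,"dy":-0.245,"dz":-0.1,"wx":0,"wy":0,"wz":0,"fingers":-1},{"dx":0,"dy":-0.245,"dz":-0.22,"wx":0,"wy":0,"wz":0,"fingers":-1},{"dx":0,"dy":-0.245,"dz":-0.28,"wx":0,"wy":0,"wz":0,"fingers":-1},{"dx":0,"dy":-0.245,"dz":-0.32,"wx":0,"wy":0,"wz":0,"fingers":-1},{"dx":0,"dy":-0.245,"dz":-0.34,"wx":0,"wy":0,"wz":0,"fingers":-1},{"dx":0,"dy":-0.245,"dz":-0.36,"wx":0,"wy":0,"wz":0,"fingers":-1},{"dx":0,"dy":-0.245,"dz":-0.36,"wx":0,"wy":0,"wz":0,"fingers":-1}]' 30
python3 -m inch '[{"dx":0,"dy":0,"dz":-0.01,"wx":0,"wy":0,"wz":0,"fingers":-1},{"dx":0,"dy":0,"dz":-0.02,"wx":0,"wy":0,"wz":0,"fingers":-1},{"dx":0,"dy":0,"dz":-0.02,"wx":0,"wy":0,"wz":0,"fingers":-1}]' 30
```

```text
time_s: 24.8
tcp_pos: [0.4855, -0.3904, 0.026]
tcp_rot: [0.999, -0.032, -0.0, -0.0]
wrist_force: [-3.9, 3.3, 7.7]
width: 0.0005
gripper_force: 3.8
time_s: 25.1
tcp_pos: [0.4858, -0.3906, 0.0254]
tcp_rot: [1.0, -0.032, -0.001, -0.0]
wrist_force: [-10.6, 9.5, 25.6]
width: 0.0005
gripper_force: 12.6
```

```bash
python3 - <<'E'
from station import ctrl
import pickle
from h import *
S1=pickle.load(open("s1.pkl","rb"))["side"];S13=pickle.load(open("s13.pkl","rb"))["side"];S=ctrl.snapshot("side");pickle.dump(dict(side=S),open("s14.pkl","wb"))
for s in(S1,S13,S):
    h=cv2.cvtColor(s["img"],cv2.COLOR_BGR2HSV);m=cv2.inRange(h,*map(np.array,RED))[145:185,345:380]
    print(*[''.join('#' if v else '.' for v in r) for r in m[8:30,8:30]],sep="\n");print()
print(proj(S,[.485,-.396,.045]),proj(S,[.485,-.396,.057]),proj(S,[.485,-.396,.033]))
E
```

```text
......................
......................
......................
......................
......................
......................
......................
.........#............
.......#######........
......#########.......
......#########.......
......#########.......
......########........
......########........
........#####.........
......................
......................
......................
......................
......................
......................
......................

......................
......................
......................
......................
......................
......................
......................
.........#............
.......#####..........
......######..........
......######..........
......######..........
......#####...........
......#####...........
........###...........
......................
......................
......................
......................
......................
......................
......................

......................
......................
......................
......................
......................
......................
......................
......................
......................
......................
......................
......................
.....###..............
......##..............
......................
......................
......................
......................
......................
......................
......................
......................

[363.20091376 164.62685452] [363.65351492 161.78912293] [362.75195983 167.44171857]
```

```bash
python3 -m inch '[{"dx":0,"dy":0,"dz":-0.005,"wx":0,"wy":0,"wz":0,"fingers":-1},{"dx":0,"dy":0,"dz":-0.005,"wx":0,"wy":0,"wz":0,"fingers":-1},{"dx":0,"dy":0,"dz":-0.005,"wx":0,"wy":0,"wz":0,"fingers":-1}]' 30
python3 -m inch '[{"dx":0,"dy":0,"dz":0.05,"wx":0,"wy":0,"wz":0,"fingers":-1},{"dx":0,"dy":0,"dz":0.15,"wx":0,"wy":0,"wz":0,"fingers":-1},{"dx":0,"dy":0,"dz":0.35,"wx":0,"wy":0,"wz":0,"fingers":-1},{"dx":0,"dy":0,"dz":0.5,"wx":0,"wy":0,"wz":0,"fingers":-1},{"dx":0,"dy":0,"dz":0.5,"wx":0,"wy":0,"wz":0,"fingers":-1},{"dx":0,"dy":0,"dz":0.5,"wx":0,"wy":0,"wz":0,"fingers":-1}]' 30
```

```text
time_s: 25.45
tcp_pos: [0.4859, -0.3906, 0.0253]
tcp_rot: [1.0, -0.031, -0.001, -0.0]
wrist_force: [-11.7, 11.3, 29.7]
width: 0.0004
gripper_force: 15.0
time_s: 26.05
tcp_pos: [0.486, -0.391, 0.1205]
tcp_rot: [0.999, -0.032, 0.001, 0.001]
wrist_force: [0.0, 0.2, -0.7]
width: 0.0005
gripper_force: 0.0
```

```bash
python3 -c "
from station import ctrl
print(ctrl.finish_job())"
```

```text
the job is handed in; nothing more can be done
None
```

Both free wells are loaded and the final camera check shows all three handles seated; the jig handle was laid flat on the mat and let go before being taken across its width, though it slid about 30 mm upright before toppling. I then pressed the plunger against a hard stop (about 30 N; images suggest 10–12 mm of its 12 mm travel) and handed the job in after about 26 s.

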